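Load a lithium cell into the spring bay of a charger

ROBOT

A 7-joint arm with a two-finger parallel gripper is mounted at the origin on a cart in front of the work surface, level with it; the furniture and walls round the work are solid. World frame = base frame: x ahead of the robot, y to its left, z up, the work surface at z = 0. Lengths are in m, angles in rad, forces in N, time in s.
With the tool pointing down it reaches from about 0.4 to 0.925 m from the base axis. Payload 4.1 kg.
Tool frame: the origin (TCP) lies between the finger pads; the fingertips stand 17 mm ahead of it and the grasp point (between the pads) lies 2 mm behind it (bot.tips_ahead is the distance from the TCP to the fingertips, in m); z points along the fingers, y is the line along which they close (so a half turn about z gives the same grasp; the last joint's range is limited). The gripper opens to 85 mm and grips with 20 to 120 N. Pads are 22 mm wide; open, the fingers measure 114 mm over their backs; the gripper's body (76 mm by 85 mm) begins 54 mm behind the grasp point. The pads swing forward as they close: fully open they stand 13 mm farther back than shut.
Start: joints at [-1.364, 0.398, 0.045, 1.537, -0.019, 1.207, -0.051], TCP at [0.196, 0.62, 0.248] pointing down, gripper open.
Joint ranges: [-2.82, 2.82], [-0.49, 2.23], [-1.37, 1.46], [0, 2.46], [-1.36, 4.5], [0.23, 2], [-2.94, 2.94]. Speed limits (rad/s): [2.57, 2.57, 3.14, 3.14, 3.14, 3.14, 3.14].

INTERFACE

Orientations are given as a unit quaternion [w, x, y, z].
In Python, from rig import status, imaging, ticket, bot gives the robot as it stands.
- The arm moves only by the tool jog_arm, never from a script. Its argument "deltas" is a list of rows, each a list of 7 numbers: the turn, a rotation vector about the tool's x, y, z in units of 6 degrees (1.0 is 6 degrees), then the shift along the tool's x, y, z in units of 40 mm (1.0 is 40 mm), then the closure, from 0 (fully open) to 1 (shut). In form: [[ax, ay, az, dx, dy, dz, claw], ...]. A call has 1 to 20 rows; each row shifts and turns the commanded pose from where the row before left it, along the tool's axes as they then stand; what a row does not reach is not made up. A row lasts 1/10 s, in which the tool goes at most 50 mm and 8.59 degrees, less where a joint would pass 70% of its speed; a pose out of reach is approached as far as the arm can. A call is refused whole if a number of a shift passes 1 or a number of a turn 1, either way. A call with a gripper value outside its range is refused whole. The fingers move at their own pace and stop on an object; "squeeze" is the grip in N (left out, the last holds). Time passes only in rows, so rows that do not move let the fingers close. It gives the time, the measured TCP pose, the force, the opening and the grip force at its end, in the units of the state.
- status.get_obs(): the state, without advancing time (a new reading comes with each control period).
- imaging.read_camera(name): name is "scene" or "top" or "wrist"; returns the picture (400x640x3 uint8, red, green, blue); there is no depth.
- imaging.get_calibration(name): a dict with "vertical_fov" (degrees; the focal length in pixels is half the picture's height over the tangent of half this angle, whatever the lens; pixels are square), "cx", "cy" (the principal point, pixels), "k1" (the pictures are not rectified: a ray, as slopes to the right and down, at radius r is drawn at 1 + k1 r^2 times it, then the intrinsics apply), "T" (4x4, takes a point from camera to world coordinates). Camera axes: x right, y up, looking along -z (the intrinsics and any distortion apply to the point x, -y, -z); pixel columns grow to the right and rows downward; lengths in m; the calibration is good to about 2 mm. A picture is of the moment at which its call begins: read the wrist's pose just before it. get_calibration takes no time and is no camera call; for the wrist camera it gives the pose at the moment of the call.
- ticket.finish_job(): hands the job in; it is judged then, once.
The state is a dict: "clock": time; "q": joint angles; "qvel": joint speeds; "tau": joint torques, N m; "tcp_pos": TCP position; "tcp_rot": TCP orientation; "wrist_force": force on the tool from outside, world axes, zero at the start; "torque": the same for the moment, N m; "width": finger opening in m; "gripper_force": force on a finger pad.
Only numpy, scipy, OpenCV 4.12 (cv2) and the standard library are available. Lean on these libraries where they do the work, as an engineer would, in place of code of your own. Each camera call takes 0.05 s, during which the arm holds its last target. There are 200 camera calls.

TASK

Put the blue rechargeable cell into the charger on the worktop: press its flat end back against the spring contact while its button end is still above the orange lip, then, keeping the spring squeezed, roll the button end down past the lip and let the spring push the cell home under it, lying flat in the bay. The bay may have been left about a centimetre fore or aft on the charger, so feel for the spring, press gently and do not force it at its stop or on the lip. Let go of the cell and leave the garlic, the lemon and the spice jar where they are.

Things in the scene. Friction and masses are not known exactly. Their poses are not given: they have to be found in the camera images.
- cell: blue rechargeable cell, a cylinder 18 mm across and 65 mm long over all, about 47 g, lying on the worktop. Origin at the middle of its length, on its axis (9 mm above the table as it lies); +x runs along the cell towards the button end. White ring and brass button (8 mm across, 1.5 mm proud, included in the 65) at +x, flat end at -x
- cell_nose (a point): tip of the cell's button, on its axis, 32.5 mm from the origin along +x of the cell
- cell_tail (a point): middle of the cell's flat end, on its axis, 32.5 mm from the origin along -x of the cell
- charger: grey charger, fixed, case 132 x 64 x 14 mm high (x -78 to +54 mm). Origin on the table under the middle of the cell's seat; z up, +x from spring contact to orange lip. On it a black bay 30 mm wide along x, floor 18 mm above the table. The bay stands up to 12 mm fore or aft (x) of the middle: not measured, stiff (over 100 N). The x given here are for a bay in the middle: add the shift
- seat (a point): middle of the seated cell, 27 mm above the table over the charger's origin, fixed to the charger (bay shift not included). Side ribs 8 mm high above the bay floor, leaning outwards, gap 20 mm at the foot, at x = 16 to 31 and -32 to -24 mm; between them both sides of the cell are open for fingers down to the case top
- spring_face (a point): middle of the spring contact's free face (bay shift not included), x -28.5 mm, 20 mm above the bay floor. Upright steel plate 17 mm wide, 40 mm tall from the floor; gives 13 mm towards -x to a hard stop: 2 N at first touch plus 0.8 N per mm (12.4 N at the stop). Behind it a block 30 mm wide, 42 mm tall, from x = -45.5 to -59.5
- lip_edge (a point): middle of the lip's edge towards the spring (bay shift not included), x +28 mm, 21 mm above the bay floor. Lip 16 mm wide, underside 19.5, top 22.5 mm above the floor, on an end wall with inner face at x +32.5 mm. The seated cell squeezes the spring 4 mm; to pass the lip a level cell must squeeze it 8.5 mm, one tilted 15 degrees (flat end low) 9.7 mm
- garlic: a garlic bulb, 48 mm across and 49 mm high; loose bystander, origin at the centre of its underside
- spice_black: a spice jar with a black cap, 41 mm across, 105 mm high; loose bystander, origin at the centre of its underside
- lemon: a lemon, 75 x 56 mm, 57 mm high; loose bystander, origin at the centre of its underside
There are look-alikes about, which are no part of the job. What is shaped like the charger but green, pink or purple is not meant.

How it is judged:
By the outcome, as a careful person would: the job done as asked, in the order asked, and still so for the second after the job is handed in, with the robot touching nothing.
It also fails if it takes over 64 s, if anything falls off the work surface, if the arm or the gripper's body presses on something with over 40 N, if the wrist force passes 120 N, or if a joint passes its speed limit or range.

## Working session

There is one attempt and no reset: what is moved stays moved. The work goes in short steps, Python scripts to look and compute and a tool call to move; the robot and the scene stay as the last step left them, time stands still between calls to the robot, and variables do not carry over. Pictures are saved under pics/ and viewed, at most 10 in all, crops included, and the job is handed in when it is done.

Besides the shell and the picture viewer there is one more tool, called after "Request:" by a JSON object that holds its "op" and its "data". jog_arm: Moves the arm, as the interface text tells. Its arguments: {"type":"object","properties":{"deltas":{"type":"array"},"squeeze":{"type":"number"}},"required":["deltas"]}

```bash
mkdir -p pics; ls
python3 - <<'E'
from rig import status, imaging, ticket, bot
import cv2
o=status.get_obs(); print({k:(o[k]) for k in ("clock","tcp_pos","tcp_rot","width","wrist_force")}, bot.tips_ahead)
for n in ("scene","top"):
    cv2.imwrite(f"pics/{n}0.png",imaging.read_camera(n)[:,:,::-1]); c=imaging.get_calibration(n); print(n,c)
E
```

```text
pics
{'clock': 0.0, 'tcp_pos': array([0.19547606, 0.61926509, 0.24725641]), 'tcp_rot': array([-8.84059491e-05,  1.52253463e-01,  9.88340981e-01, -9.89815945e-04]), 'width': 0.08525019649466549, 'wrist_force': array([-0.07001112, -0.70948312, -0.35264891])} 0.017
scene {'vertical_fov': 47.676799399587196, 'cx': 326.00989687655937, 'cy': 197.0089981640689, 'k1': -0.049977905821534205, 'T': array([[ 0.68381566,  0.51511612, -0.51677029, -0.00115782],
       [-0.72958379,  0.49258966, -0.47440797, -0.3689647 ],
       [ 0.01018051,  0.70143482,  0.71266089,  0.81194433],
       [ 0.        ,  0.        ,  0.        ,  1.        ]])}
top {'vertical_fov': 54.57921367665548, 'cx': 325.94705963541804, 'cy': 190.95021699310163, 'k1': -0.012361297960667319, 'T': array([[ 0.02394058,  0.99307119, -0.11504979,  0.45654662],
       [-0.9993395 ,  0.02691977,  0.02441104,  0.14109849],
       [ 0.02733901,  0.11438938,  0.99305974,  0.88800659],
       [ 0.        ,  0.        ,  0.        ,  1.        ]])}
```

View pics/top0.png

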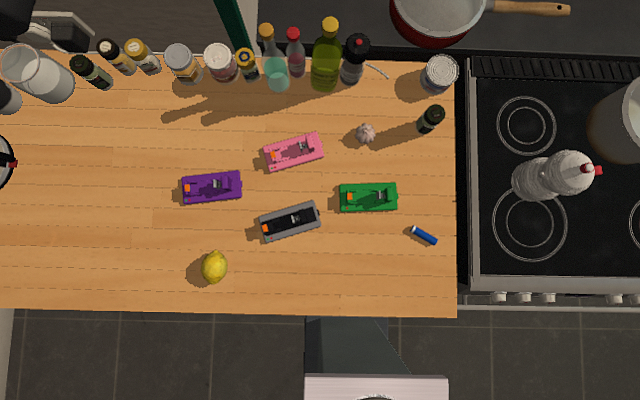

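View pics/scene0.png

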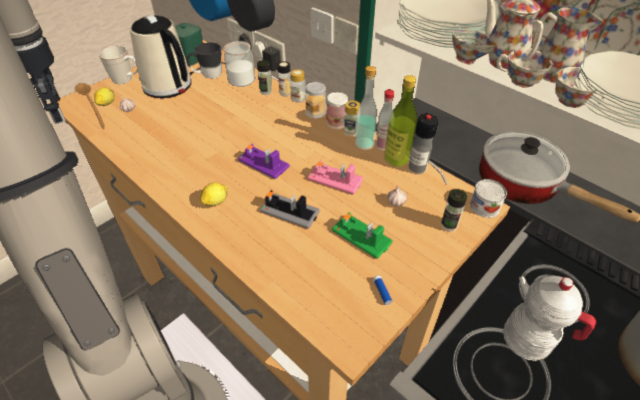

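The top view shows the grey/black charger at (290,221) with its orange lip at the left (264,227). The green (368,197), pink (293,151) and purple (211,187) ones are look-alikes. The blue cell is at (424,236). I'll confirm this in a crop and measure.

```bash
cat > h.py <<'E'
import numpy as np, cv2
from rig import status, imaging, ticket, bot
from scipy.spatial.transform import Rotation as R
def K(c):
    f=200/np.tan(np.radians(c["vertical_fov"]/2)); return np.array([[f,0,c["cx"]],[0,f,c["cy"]],[0,0,1.]])
def ray(c,uv):
    s=cv2.undistortPoints(np.array(uv,float).reshape(-1,1,2),K(c),np.array([c["k1"],0,0,0.])).reshape(-1,2)
    # k1 given on undistorted slopes: same as OpenCV
    d=np.c_[s[:,0],-s[:,1],-np.ones(len(s))]@c["T"][:3,:3].T
    return c["T"][:3,3],d
def onz(c,uv,z):
    o,d=ray(c,uv); return o+d*((z-o[2])/d[:,2])[:,None]
def proj(c,P):
    p=(np.atleast_2d(P)-c["T"][:3,3])@c["T"][:3,:3]; x=p[:,0]/-p[:,2]; y=-p[:,1]/-p[:,2]
    g=1+c["k1"]*(x*x+y*y); k=K(c); return np.c_[k[0,0]*x*g+k[0,2],k[1,1]*y*g+k[1,2]]
def mask(im,lo,hi):
    return cv2.inRange(cv2.cvtColor(im,cv2.COLOR_RGB2HSV),lo,hi)
def blobs(m,amin=8):
    cs,_=cv2.findContours(m,cv2.RETR_EXTERNAL,cv2.CHAIN_APPROX_NONE)
    return [(cv2.contourArea(c),cv2.minAreaRect(c)) for c in cs if cv2.contourArea(c)>=amin]
def rot(o): q=o["tcp_rot"]; return R.from_quat([q[1],q[2],q[3],q[0]])
E
python3 - <<'E'
from h import *
im=cv2.imread("pics/top0.png"); rgb=im[:,:,::-1].copy(); c=imaging.get_calibration("top")
a=cv2.resize(im[195:250,250:330],None,fx=8,fy=8,interpolation=cv2.INTER_CUBIC)[:,:640]
b=cv2.resize(im[215:260,400:450],None,fx=3,fy=3,interpolation=cv2.INTER_CUBIC)
o=np.zeros((440,800,3),np.uint8); o[:440,:640]=a; o[:135,645:795]=b
cv2.imwrite("pics/crop0.png",o)
for n,lo,hi in(("blue",(100,120,40),(125,255,255)),("orange",(5,220,150),(16,255,255))):
    for A,r in blobs(mask(rgb,lo,hi),6): print(n,A,np.round(r[0],1),np.round(r[1],1),r[2], onz(c,cv2.boxPoints(r),.009).round(4).tolist(), onz(c,r[0],.009 if n=="blue" else .04).round(4))
E
```

```text
blue 137.5 [425.1 236. ] [24.8  6.6] 30.25643539428711 [[0.4686, -0.0799, 0.009], [0.4817, -0.0875, 0.009], [0.4545, -0.1366, 0.009], [0.4415, -0.1288, 0.009]] [[ 0.4615 -0.1082  0.009 ]]
blue 9.5 [243.5  56. ] [8. 9.] 90.0 [[0.8844, 0.3337, 0.009], [0.8852, 0.3124, 0.009], [0.8653, 0.3115, 0.009], [0.8645, 0.3326, 0.009]] [[0.8748 0.3225 0.009 ]]
orange 20.5 [265.  227.5] [4. 7.] 0.0 [[0.464, 0.2588, 0.009], [0.4796, 0.2595, 0.009], [0.4799, 0.2505, 0.009], [0.4642, 0.2498, 0.009]] [[0.4714 0.2506 0.04  ]]
orange 17.0 [349. 196.] [6. 4.] 90.0 [[0.555, 0.0713, 0.009], [0.5552, 0.0621, 0.009], [0.5414, 0.0619, 0.009], [0.5412, 0.071, 0.009]] [[0.545  0.0692 0.04  ]]
orange 15.0 [186.5 187.5] [5. 3.] 90.0 [[0.5633, 0.4395, 0.009], [0.5635, 0.4328, 0.009], [0.5521, 0.432, 0.009], [0.5519, 0.4388, 0.009]] [[0.5541 0.4254 0.04  ]]
orange 10.5 [272.5 153.5] [3. 5.] 0.0 [[0.6358, 0.2478, 0.009], [0.6475, 0.2482, 0.009], [0.6477, 0.2413, 0.009], [0.636, 0.2409, 0.009]] [[0.6352 0.2409 0.04  ]]
```

View pics/crop0.png

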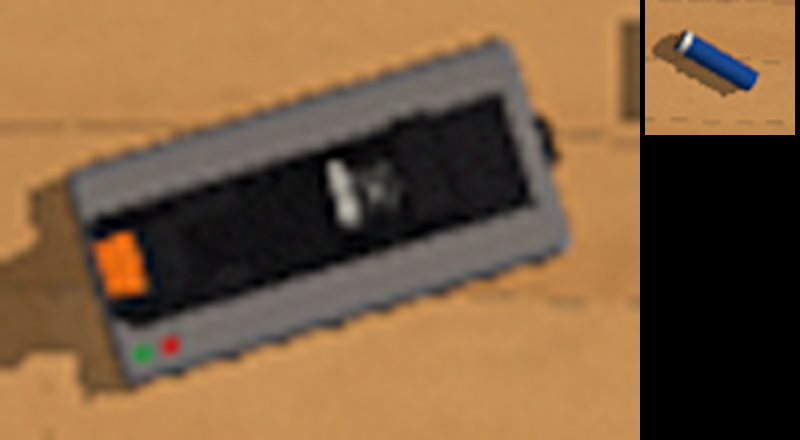

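The crop confirms the grey charger: orange lip at (264,227), bright spring plate at (293,219) towards the right. The cell's white ring is at its upper left end (416,231). Next I'll get wrist camera geometry and rough poses for a closer look.

Run:
```python
from h import *
o=status.get_obs(); r=rot(o).as_matrix(); c=imaging.get_calibration("wrist"); T=c["T"]
print("tool axes\n",r.round(3)); print("cam in tool\n",(r.T@T[:3,:3]).round(3),(r.T@(T[:3,3]-o["tcp_pos"])).round(4),c["vertical_fov"],c["cx"],c["cy"],c["k1"])
t=imaging.get_calibration("top")
P=onz(t,[(259,216.9),(313.1,200),(321,225.6),(266.3,243.1)],.014); print(P.round(4),P.mean(0),np.linalg.norm(np.diff(P,axis=0),axis=1))
ax=(P[0]+P[3]-P[1]-P[2])[:2]; ax/=np.linalg.norm(ax); print(ax, "origin",P.mean(0)[:2]+.012*ax)
print("lip edge/top", onz(t,[(264.5,227.3),(293,219)],.0405).round(4))
```

```text
tool axes
 [[-0.954  0.301 -0.   ]
 [ 0.301  0.954 -0.002]
 [-0.    -0.002 -1.   ]]
cam in tool
 [[ 0.     0.95   0.314]
 [ 1.    -0.    -0.001]
 [-0.001  0.314 -0.95 ]] [ 0.0812  0.0004 -0.1251] 66.71204995996938 321.0564182581738 199.97392751015627 -0.010393355730758636
[[0.4952 0.2684 0.014 ]
 [0.5364 0.1482 0.014 ]
 [0.4792 0.1289 0.014 ]
 [0.4373 0.2497 0.014 ]] [0.48700889 0.19877676 0.014     ] [0.12709486 0.06042408 0.12787332]
[-0.32601793  0.94536359] origin [0.48309667 0.21012112]
lip edge/top [[0.4718 0.2517 0.0405]
 [0.4913 0.1906 0.0405]]
```

Request:
{"op": "jog_arm", "data": {"deltas": [[0, 0, 0, -0.4, -0.3, 0.05, 0], [0, 0, 0, -0.79, -0.583, 0.1, 0], [0, 0, 0, -0.79, -0.583, 0.1, 0], [0, 0, 0, -0.79, -0.583, 0.1, 0], [0, 0, 0, -0.79, -0.583, 0.1, 0], [0, 0, 0, -0.79, -0.583, 0.1, 0], [0, 0, 0, -0.79, -0.583, 0.1, 0], [0, 0, 0, -0.79, -0.583, 0.1, 0], [0, 0, 0, -0.79, -0.583, 0.1, 0], [0, 0, 0, -0.79, -0.583, 0.1, 0], [0, 0, 0, -0.79, -0.583, 0.1, 0], [0, 0, 0, -0.79, -0.583, 0.1, 0], [0, 0, 0, -0.4, -0.29, 0.05, 0]]}}

```text
clock: 1.4
tcp_pos: [0.4749, 0.2343, 0.1998]
tcp_rot: [0.0, 0.155, 0.988, -0.001]
wrist_force: [0.7, 0.2, -0.8]
width: 0.0855
gripper_force: 0.0
```

Request:
{"op": "jog_arm", "data": {"deltas": [[0, 0, 1, 0, 0, 0, 0], [0, 0, 1, 0, 0, 0, 0], [0, 0, 1, 0, 0, 0, 0], [0, 0, 1, 0, 0, 0, 0], [0, 0, 1, 0, 0, 0, 0], [0, 0, 1, 0, 0, 0, 0], [0, 0, 1, 0, 0, 0, 0], [0, 0, 1, 0, 0, 0, 0], [0, 0, 1, 0, 0, 0, 0], [0, 0, 0, 0, 0, 0, 0], [0, 0, 0, 0, 0, 0, 0]]}}

```text
clock: 2.5
tcp_pos: [0.4731, 0.2385, 0.2001]
tcp_rot: [-0.0, 0.583, 0.812, -0.0]
wrist_force: [-0.9, 0.2, -0.6]
width: 0.0857
gripper_force: 0.0
```

Run:
```python
from h import *
import json
c=imaging.get_calibration("wrist"); im=imaging.read_camera("wrist"); cv2.imwrite("pics/w1.png",im[:,:,::-1])
np.savez("w1.npz",im=im,**{k:v for k,v in c.items()})
o=status.get_obs(); print(o["clock"],o["tcp_pos"],o["q"].round(2),rot(o).as_matrix().round(3))
for A,r in blobs(mask(im,(5,220,120),(16,255,255)),6): print("or",A,np.round(r[0],1),np.round(r[1],1))
```

```text
2.55 [0.47319547 0.23847402 0.20013723] [-0.9   0.25  0.42  1.89 -0.12  1.03 -0.11] [[-0.319  0.948 -0.   ]
 [ 0.948  0.319 -0.   ]
 [ 0.    -0.    -1.   ]]
or 99.5 [470. 231.] [ 8. 14.]
or 145.5 [323.5 172. ] [10. 15.]
or 203.0 [486.    9.2] [17.8 13.9]
```

View pics/w1.png

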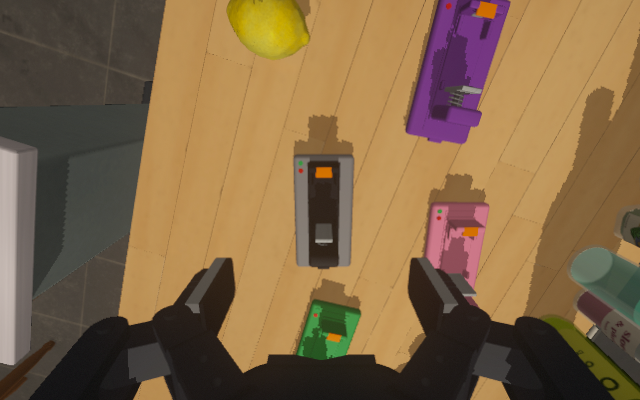

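The wrist view shows the grey charger upright at (323,210): orange lip (323,172), spring plate top (323,236), and case corners near (296,155), (353,155), (351,266), (296,266). I'll measure these now.

Run:
```python
from h import *
d=dict(np.load("w1.npz")); im=d.pop("im"); c={k:(v if v.ndim else float(v)) for k,v in d.items()}
g=im.astype(int); hsv=cv2.cvtColor(im,cv2.COLOR_RGB2HSV)
sub=np.zeros(im.shape[:2],np.uint8); sub[140:275,285:362]=255
m=(hsv[:,:,1]<50).astype(np.uint8)*255&sub&(hsv[:,:,2]>70).astype(np.uint8)*255
m=cv2.morphologyEx(m,cv2.MORPH_CLOSE,np.ones((29,29)))
cs,_=cv2.findContours(m,cv2.RETR_EXTERNAL,cv2.CHAIN_APPROX_NONE); k=max(cs,key=cv2.contourArea)
r=cv2.minAreaRect(k); print(r, cv2.boundingRect(k))
b=cv2.boxPoints(r); P=onz(c,b,.014); print(P.round(4)); 
print("sizes",np.linalg.norm(np.diff(P,axis=0),axis=1).round(4),"ctr",P.mean(0).round(4))
print("lip edges bottom/top rows", onz(c,[(323.5,166.5),(323.5,177.5)],.0405).round(4))
col=g[160:270,318:330].mean(1).astype(int)
for i in range(0,110): print(160+i,col[i].tolist(),end=" ")
cv2.imwrite("pics/crop1.png",cv2.resize(im[145:280,285:365,::-1],None,fx=4.4,fy=4.4,interpolation=cv2.INTER_CUBIC))
```

```text
((323.0, 210.5), (109.0, 58.0), 90.0) (294, 156, 59, 110)
[[0.4381 0.2545 0.014 ]
 [0.4947 0.2736 0.014 ]
 [0.5392 0.1544 0.014 ]
 [0.4754 0.1329 0.014 ]]
sizes [0.0597 0.1272 0.0673] ctr [0.4869 0.2039 0.014 ]
lip edges bottom/top rows [[0.4685 0.2591 0.0405]
 [0.4719 0.2489 0.0405]]
160 [77, 68, 60] 161 [58, 46, 37] 162 [49, 36, 25] 163 [48, 35, 22] 164 [48, 34, 23] 165 [48, 34, 22] 166 [65, 40, 22] 167 [165, 84, 9] 168 [204, 109, 0] 169 [209, 112, 0] 170 [209, 112, 0] 171 [210, 113, 0] 172 [210, 113, 0] 173 [211, 113, 0] 174 [211, 114, 0] 175 [212, 114, 0] 176 [212, 115, 0] 177 [176, 93, 14] 178 [78, 51, 33] 179 [54, 41, 34] 180 [53, 41, 34] 181 [53, 42, 35] 182 [52, 40, 33] 183 [50, 37, 29] 184 [48, 35, 27] 185 [48, 35, 26] 186 [48, 35, 26] 187 [47, 35, 26] 188 [47, 35, 26] 189 [47, 35, 26] 190 [47, 35, 26] 191 [47, 35, 26] 192 [48, 35, 26] 193 [47, 35, 26] 194 [47, 35, 26] 195 [47, 35, 26] 196 [47, 35, 27] 197 [47, 35, 26] 198 [47, 35, 26] 199 [47, 35, 26] 200 [47, 34, 26] 201 [46, 34, 25] 202 [47, 35, 26] 203 [47, 34, 26] 204 [47, 35, 27] 205 [46, 35, 26] 206 [47, 34, 26] 207 [
[... 379 characters left out ...]
7, 69] 230 [83, 77, 69] 231 [83, 76, 68] 232 [83, 77, 69] 233 [83, 77, 69] 234 [84, 77, 69] 235 [83, 77, 69] 236 [84, 77, 69] 237 [84, 77, 69] 238 [89, 82, 74] 239 [125, 120, 111] 240 [157, 152, 142] 241 [174, 169, 159] 242 [142, 137, 127] 243 [62, 53, 45] 244 [69, 61, 52] 245 [61, 51, 42] 246 [46, 34, 23] 247 [46, 34, 23] 248 [46, 34, 23] 249 [46, 34, 23] 250 [47, 34, 24] 251 [47, 34, 23] 252 [47, 35, 23] 253 [47, 34, 23] 254 [47, 34, 24] 255 [47, 35, 24] 256 [49, 37, 27] 257 [51, 39, 30] 258 [54, 42, 34] 259 [56, 45, 37] 260 [58, 48, 39] 261 [60, 50, 42] 262 [62, 52, 44] 263 [64, 55, 46] 264 [66, 57, 49] 265 [67, 57, 49] 266 [62, 51, 44] 267 [66, 53, 43] 268 [94, 74, 55] 269 [165, 126, 76]
```

View pics/crop1.png

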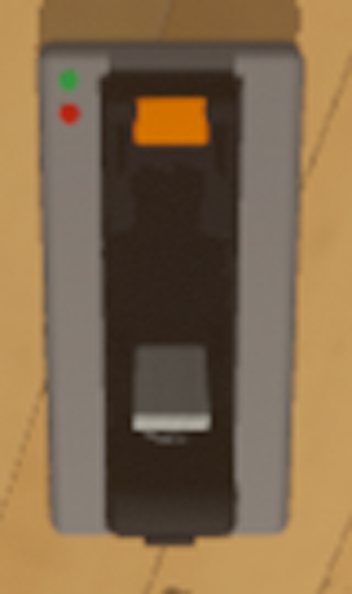

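Run:
```python
from h import *
d=dict(np.load("w1.npz")); im=d.pop("im"); c={k:(v if v.ndim else float(v)) for k,v in d.items()}
g=im.astype(float)
def edges(p,off):  # half-level crossings of a 1-D bright bump
    t=(p.max()+np.median(np.r_[p[:3],p[-3:]]))/2; i=np.where(p>t)[0]; a,b=i[0],i[-1]
    return off+a-1+(t-p[a-1])/(p[a]-p[a-1])+.0, off+b+(p[b]-t)/(p[b]-p[b+1])
lr=edges(g[169:176,305:342,0].mean(0),305); pr=edges(g[240:242,305:342,0].mean(0),305); pf=edges(g[226:236,305:342,2].mean(0),305)
print(lr,pr,pf)
L=onz(c,[(x,172) for x in lr],.0405); S=onz(c,[(x,241) for x in pr],.058)
print("lip w",np.linalg.norm(L[1]-L[0]),L.mean(0),"plate w",np.linalg.norm(S[1]-S[0]),S.mean(0))
lu=np.mean(lr);pu=np.mean(pr)
E1=onz(c,[(lu,177.4)],.0405)[0]; S1=onz(c,[(pu,238.8)],.058)[0]; S0=onz(c,[(pu,222.8)],.018)[0]
ax=(E1-S1)[:2]; print("lip edge",E1,"plate top",S1,"plate foot@18",S0,"dist",np.linalg.norm(ax))
# case side edges at z=.014 from saturation drop
s=cv2.cvtColor(im,cv2.COLOR_RGB2HSV)[:,:,1].astype(float)
l=[];r=[]
for v in range(170,260,6):
    row=s[v-1:v+2].mean(0); i=np.where(row[285:362]<(row[280:286].mean()+25)/2)[0]+285; l.append((i[0]-.5,v)); r.append((i[-1]+.5,v))
Pl=onz(c,l,.014)[:,:2];Pr=onz(c,r,.014)[:,:2]
for P in(Pl,Pr,(Pl+Pr)/2):
    f=cv2.fitLine(P.astype(np.float32),cv2.DIST_HUBER,0,.01,.01).ravel(); print(f, np.degrees(np.arctan2(f[1],f[0])))
print("width",np.linalg.norm(Pr-Pl,axis=1).round(4))
u=ax/np.linalg.norm(ax); print("bay axis",u,np.degrees(np.arctan2(u[1],u[0])),"bay centre",E1[:2]-.028*u)
t=imaging.get_calibration("top"); print("top view px of lip edge/plate:",proj(t,[E1,S1]).round(1))
```

```text
(np.float64(315.7841530054645), np.float64(331.1022913256956)) (np.float64(315.6265060240964), np.float64(331.2105263157895)) (np.float64(305.5), np.float64(306.0267857142857))
lip w 0.014666487022929426 [0.47013104 0.2539859  0.0405    ] plate w 0.015102718511575318 [0.49067897 0.19306131 0.058     ]
lip edge [0.47184149 0.24895399 0.0405    ] plate top [0.48992424 0.19528132 0.058     ] plate foot@18 [0.49017281 0.19546863 0.018     ] dist 0.05663692970060096
[ 0.3208191  -0.94714046  0.4527188   0.20850606] -71.28753
[ 0.3246294  -0.9458413   0.5174289   0.21077529] -71.05687
[ 0.32031843 -0.9473099   0.4843111   0.21155983] -71.31781
width [0.0616 0.062  0.0624 0.0617 0.0621 0.0615 0.0619 0.0623 0.0627 0.062
 0.0613 0.0617 0.0622 0.0626 0.0619]
bay axis [-0.31927488  0.94766215] 108.61907838161557 bay centre [0.48078119 0.22241945]
top view px of lip edge/plate: [[265.8 227.3]
 [290.3 219.2]]
```

Request:
{"op": "jog_arm", "data": {"deltas": [[0, 0, 0, -0.4, -0.13, 0, 0], [0, 0, 0, -0.8, -0.26, 0, 0], [0, 0, 0, -0.8, -0.26, 0, 0], [0, 0, 0, -0.8, -0.26, 0, 0], [0, 0, 0, -0.8, -0.26, 0, 0], [0, 0, 0, -0.8, -0.26, 0, 0], [0, 0, 0, -0.8, -0.26, 0, 0], [0, 0, 0, -0.8, -0.26, 0, 0], [0, 0, 0, -0.8, -0.26, 0, 0], [0, 0, 0, -0.7, -0.25, 0, 0], [0, 0, 1, 0, 0, 0, 0], [0, 0, 1, 0, 0, 0, 0], [0, 0, 1, 0, 0, 0, 0], [0, 0, 1, 0, 0, 0, 0], [0, 0, 1, 0, 0, 0, 0], [0, 0, 1, 0, 0, 0, 0], [0, 0, 1, 0, 0, 0, 0], [0, 0, 0.94, 0, 0, 0, 0], [0, 0, 0, 0, 0, 0, 0], [0, 0, 0, 0, 0, 0, 0]]}}

```text
clock: 4.55
tcp_pos: [0.4746, -0.078, 0.2003]
tcp_rot: [-0.0, 0.862, 0.507, -0.0]
wrist_force: [0.5, -0.6, 0.1]
width: 0.0853
gripper_force: 0.0
```

```bash
cat > cell.py <<'E'
from h import *
c=imaging.get_calibration("wrist"); im=imaging.read_camera("wrist"); cv2.imwrite("pics/w2.png",im[:,:,::-1])
o=status.get_obs(); r=rot(o).as_matrix(); print(o["clock"],o["tcp_pos"],r.round(3).tolist())
m=mask(im,(98,110,30),(128,255,255)); cs,_=cv2.findContours(m,cv2.RETR_EXTERNAL,cv2.CHAIN_APPROX_NONE)
k=max(cs,key=cv2.contourArea); q=cv2.minAreaRect(k); print("blue",cv2.contourArea(k),q)
hsv=cv2.cvtColor(im,cv2.COLOR_RGB2HSV); 
b=cv2.boxPoints(q); P=onz(c,b,.009); print(P.round(4).tolist(),np.linalg.norm(np.diff(P,axis=0),axis=1).round(4))
e=[(b[i]+b[(i+1)%4])/2 for i in range(4)]; E=onz(c,e,.009)
L=[np.linalg.norm(E[0]-E[2]),np.linalg.norm(E[1]-E[3])]; a=(0,2) if L[0]>L[1] else (1,3)
A,B=E[a[0]],E[a[1]]
if B@[0.485,.875,0]<A@[0.485,.875,0]: A,B=B,A
u=(B-A)/np.linalg.norm(B-A); print("tail",A.round(4),"blue nose end",B.round(4),"len",np.linalg.norm(B-A).round(4),"ang",np.degrees(np.arctan2(u[1],u[0])).round(2))
x,y,w,h=cv2.boundingRect(k); crop=im[max(0,y-30):y+h+20,x-40:x+w+40]
cv2.imwrite("pics/crop2.png",cv2.resize(crop[:,:,::-1],None,fx=4,fy=4,interpolation=cv2.INTER_CUBIC)); print("crop org",x-40,max(0,y-30))
print("ctr est",(A+.0325*u).round(4),"in tool",(r.T@(A+.0325*u-o["tcp_pos"])).round(4))
E
python3 cell.py
```

```text
4.6 [ 0.4747211  -0.07782033  0.20027725] [[0.486, 0.874, -0.0], [0.874, -0.486, 0.0], [0.0, -0.0, -1.0]]
blue 541.5 ((324.0, 206.0), (48.0, 12.0), 90.0)
[[0.4696, -0.0786, 0.009], [0.4809, -0.0849, 0.009], [0.4541, -0.1342, 0.009], [0.4422, -0.1276, 0.009]] [0.0129 0.0562 0.0136]
tail [ 0.4481 -0.1309  0.009 ] blue nose end [ 0.4753 -0.0817  0.009 ] len 0.0562 ang 61.12
crop org 278 152
ctr est [ 0.4638 -0.1025  0.009 ] in tool [-0.0268  0.0025  0.1913]
```

View pics/crop2.png

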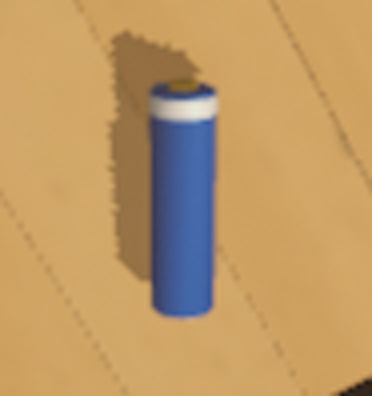

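Run:
```python
from h import *
c=imaging.get_calibration("wrist"); o=status.get_obs(); r=rot(o).as_matrix()
B=onz(c,[(323.7,231)],.017)[0]; N=onz(c,[(323.9,171.5)],.013)[0]
print("tail",B,"nose",N,"len",np.linalg.norm((N-B)[:2])); M=(B+N)/2; print("ctr",M,"tool",r.T@(M-o["tcp_pos"]))
S=onz(c,[(315.3,205),(332,205)],.009); print("dia",np.linalg.norm(S[1]-S[0]),"tool",(r.T@(S.mean(0)-o["tcp_pos"])))
t=imaging.get_calibration("top"); print(proj(t,[B,N]))
```

```text
tail [ 0.44905382 -0.12849114  0.017     ] nose [ 0.4813053 -0.07058    0.013    ] len 0.06628618123194481
ctr [ 0.46517956 -0.09953557  0.015     ] tool [-0.02364148  0.00225331  0.18527346]
dia 0.018408444201694896 tool [-0.02912952  0.00215822  0.1912727 ]
[[435.08815543 241.79506541]
 [409.09104077 226.82252519]]
```

Request:
{"op": "jog_arm", "data": {"deltas": [[0, 0, 0, -0.2, 0.02, 0.3, 0.3], [0, 0, 0, -0.2, 0.02, 0.5, 0.3], [0, 0, 0, -0.2, 0.02, 0.6, 0.3], [0, 0, 0, 0, 0, 0.7, 0.3], [0, 0, 0, 0, 0, 0.7, 0.3], [0, 0, 0, 0, 0, 0.7, 0.3], [0, 0, 0, 0, 0, 0.5, 0.3], [0, 0, 0, 0, 0, 0.3, 0.3], [0, 0, 0, 0, 0, 0.15, 0.3], [0, 0, 0, 0, 0, 0.05, 0.3], [0, 0, 0, 0, 0, 0, 0.3], [0, 0, 0, 0, 0, 0, 0.3]]}}

```text
clock: 5.8
tcp_pos: [0.4663, -0.0995, 0.021]
tcp_rot: [0.0, 0.862, 0.506, 0.001]
wrist_force: [-0.0, 0.6, -0.4]
width: 0.0598
gripper_force: 0.0
```

Request:
{"op": "jog_arm", "data": {"deltas": [[0, 0, 0, 0, 0, 0, 0.5], [0, 0, 0, 0, 0, 0, 0.6], [0, 0, 0, 0, 0, 0, 0.7], [0, 0, 0, 0, 0, 0, 0.75], [0, 0, 0, 0, 0, 0, 0.8], [0, 0, 0, 0, 0, 0, 0.85], [0, 0, 0, 0, 0, 0, 0.9], [0, 0, 0, 0, 0, 0, 1], [0, 0, 0, 0, 0, 0, 1], [0, 0, 0, 0, 0, 0, 1]], "squeeze": 40}}

```text
clock: 6.8
tcp_pos: [0.4657, -0.0993, 0.0205]
tcp_rot: [-0.0, 0.862, 0.506, 0.0]
wrist_force: [-0.8, -0.5, 5.3]
width: 0.0166
gripper_force: 39.1
```

Request:
{"op": "jog_arm", "data": {"deltas": [[0, 0, 0, 0, 0, -0.2, 1], [0, 0, 0, 0, 0, -0.5, 1], [0, 0, 0, 0, 0, -0.7, 1], [0, 0, 0, 0, 0, -0.7, 1], [0, 0, 0, 0, 0, -0.4, 1], [0, 0, 0, 0, 0, 0, 1], [0, 0, 0, 0, 0, 0, 1]]}}

```text
clock: 7.5
tcp_pos: [0.4653, -0.0991, 0.1201]
tcp_rot: [-0.0, 0.862, 0.506, 0.0]
wrist_force: [0.3, -0.2, -1.7]
width: 0.0167
gripper_force: 39.2
```

Run:
```python
from h import *
o=status.get_obs(); print(o["width"],o["wrist_force"],o["gripper_force"],o["tcp_pos"])
im=imaging.read_camera("wrist"); a=im[170:340,230:410]
s=imaging.read_camera("scene"); cs=imaging.get_calibration("scene"); p=proj(cs,[o["tcp_pos"]])[0].astype(int); print(p)
b=s[p[1]-50:p[1]+50,p[0]-55:p[0]+55]
A=cv2.resize(a,(432,408),interpolation=cv2.INTER_CUBIC);B=cv2.resize(b,None,fx=3.3,fy=3.3,interpolation=cv2.INTER_CUBIC)
O=np.zeros((420,800,3),np.uint8);O[:408,:432]=A;O[:B.shape[0],436:436+B.shape[1]]=B[:,:364]
cv2.imwrite("pics/g1.png",O[:,:,::-1]); cv2.imwrite("pics/g1w.png",im[:,:,::-1])
```

```text
0.01665492708046222 [ 0.3454148  -0.19994022 -1.70227852] 39.15486395359039 [ 0.4652951  -0.09906984  0.12005219]
[386 255]
```

View pics/g1.png

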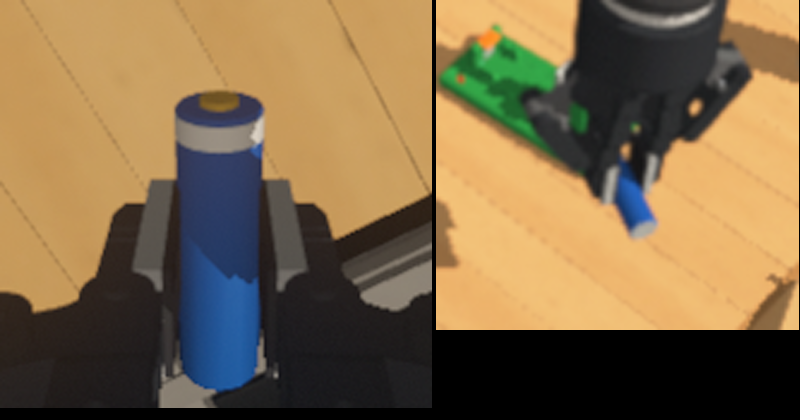

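Run:
```python
from h import *
c=imaging.get_calibration("wrist"); o=status.get_obs(); r=rot(o).as_matrix()
im=cv2.imread("pics/g1w.png")[:,:,::-1]
def atz(uv,z):
    p,d=ray(c,[uv]); p=r.T@(p-o["tcp_pos"]); d=r.T@d[0]; return p+d*(z-p[2])/d[2]
for z in (.0095,.0115,.0135): print(z,"nose",atz((321.3,212.1),z).round(4),"tail top rim",atz((321.7,331),z-.009).round(4), "width at ring", (atz((340,223),z)-atz((303.2,223),z))[1].round(4))
```

```text
0.0095 nose [ 0.0305 -0.0006  0.0095] tail top rim [-0.0306 -0.0004  0.0005] width at ring 0.0176
0.0115 nose [ 0.0298 -0.0006  0.0115] tail top rim [-0.0324 -0.0004  0.0025] width at ring 0.0179
0.0135 nose [ 0.029  -0.0006  0.0135] tail top rim [-0.0342 -0.0003  0.0045] width at ring 0.0181
```

Request:
{"op": "jog_arm", "data": {"deltas": [[0, 0, -0.96, 0, 0, 0, 1], [0, 0, -1, 0, 0, 0, 1], [0, 0, -1, 0, 0, 0, 1], [0, 0, -1, 0, 0, 0, 1], [0, 0, -1, 0, 0, 0, 1], [0, 0, -1, 0, 0, 0, 1], [0, 0, -1, 0, 0, 0, 1], [0, 0, -1, 0, 0, 0, 1], [0, 0, 0, 0.4, 0.15, 0, 1], [0, 0, 0, 0.785, 0.293, 0, 1], [0, 0, 0, 0.785, 0.293, 0, 1], [0, 0, 0, 0.785, 0.293, 0, 1], [0, 0, 0, 0.785, 0.293, 0, 1], [0, 0, 0, 0.785, 0.293, 0, 1], [0, 0, 0, 0.785, 0.293, 0, 1], [0, 0, 0, 0.785, 0.293, 0, 1], [0, 0, 0, 0.785, 0.293, 0, 1], [0, 0, 0, 0.785, 0.293, 0, 1], [0, 0, 0, 0.4, 0.15, 0, 1]]}}

```text
clock: 9.5
tcp_pos: [0.4755, 0.2394, 0.119]
tcp_rot: [-0.001, 0.582, 0.813, -0.001]
wrist_force: [-0.2, -0.2, -0.3]
width: 0.0162
gripper_force: 39.1
```

Request:
{"op": "jog_arm", "data": {"deltas": [[0, 0.5, 0, 0, 0, 0, 1], [0, 1, 0, 0, 0, 0, 1], [0, 1, 0, 0, 0, 0, 1], [0, 0, 0, 0, 0, 0, 1], [0, 0, 0, 0, 0, 0, 1], [0, 0, 0, 0, 0, 0, 1]]}}

```text
clock: 10.1
tcp_pos: [0.4759, 0.2372, 0.12]
tcp_rot: [-0.106, 0.578, 0.806, 0.076]
wrist_force: [0.8, 0.9, -0.3]
width: 0.0167
gripper_force: 39.1
```

```bash
cat >> h.py <<'E'
BAY=np.array([.4808,.2224]); U=np.array([-.3195,.9476]); V=np.array([.9476,.3195])
def where():
    o=status.get_obs(); r=rot(o).as_matrix(); cen=o["tcp_pos"]+r@[-.0015,0,.0115]
    d=cen[:2]-BAY; f=o["wrist_force"]
    print("t %.2f s %.1f lat %.1f h %.1f mm | pitch %.2f yaw %.2f roll %.2f | F s %.2f lat %.2f z %.2f | w %.4f g %.1f"%(o["clock"],1e3*d@U,1e3*d@V,1e3*cen[2],np.degrees(np.arcsin(r[2,0])),np.degrees(np.arctan2(r[1,0],r[0,0])),np.degrees(r[2,1]),f[:2]@U,f[:2]@V,f[2],o["width"],o["gripper_force"]))
    return o,r,cen
E
python3 - <<'E'
from h import *
o,r,cen=where(); print(o["q"].round(2),o["tcp_pos"])
c=imaging.get_calibration("wrist"); w=imaging.read_camera("wrist"); t=imaging.read_camera("top"); ct=imaging.get_calibration("top")
a=w[110:310,230:410]; b=t[180:260,240:340]
O=np.zeros((480,800,3),np.uint8);O[:480,:432]=cv2.resize(a,(432,480),interpolation=cv2.INTER_CUBIC)
O[:288,436:796]=cv2.resize(b,(360,288),interpolation=cv2.INTER_CUBIC); cv2.imwrite("pics/g2.png",O[:,:,::-1]); cv2.imwrite("pics/g2w.png",w[:,:,::-1])
n=cen+r[:,0]*.0325; print("pred px wrist nose",proj(c,n),"tail top",proj(c,cen-r[:,0]*.0325-r[:,2]*.009),"top nose",proj(ct,n))
z=np.r_[BAY+.028*U,.0405]; print("lip edge px wrist",proj(c,z),"top",proj(ct,z))
E
```

```text
t 10.10 s 17.1 lat 0.1 h 108.5 mm | pitch 14.95 yaw 108.70 roll -0.04 | F s 0.64 lat 1.01 z -0.31 | w 0.0167 g 39.1
[-0.63  0.35  0.29  1.98 -0.47  0.88  0.29] [0.47587443 0.23721199 0.12004441]
pred px wrist nose [[321.4036534  210.22604833]] tail top [[321.32648258 334.06212256]] top nose [[250.8177915  229.54563835]]
lip edge px wrist [[321.2383081  228.62286223]] top [[265.76822053 227.28870955]]
```

View pics/g2.png

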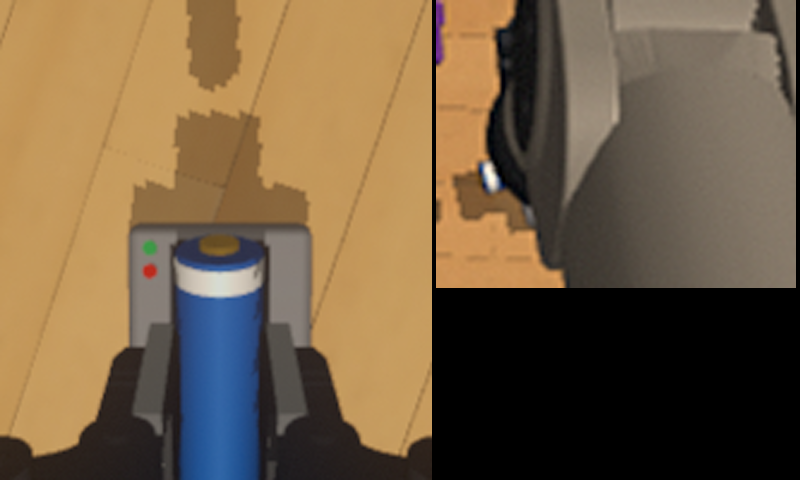

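Request:
{"op": "jog_arm", "data": {"deltas": [[0, 0, 0, -0.05, 0.005, 0.2, 1], [0, 0, 0, -0.1, 0, 0.38, 1], [0, 0, 0, -0.1, 0, 0.38, 1], [0, 0, 0, -0.09, 0, 0.32, 1], [0, 0, 0, -0.045, 0, 0.17, 1], [0, 0, 0, 0, 0, 0, 1], [0, 0, 0, 0, 0, 0, 1], [0, 0, 0, 0, 0, 0, 1]]}}

```text
clock: 11.0
tcp_pos: [0.4771, 0.2366, 0.0607]
tcp_rot: [-0.106, 0.579, 0.805, 0.077]
wrist_force: [0.3, -1.1, -1.3]
width: 0.0165
gripper_force: 39.2
```

```bash
python3 -c "
from h import *
where()"
```

```text
t 11.00 s 16.1 lat 1.1 h 49.2 mm | pitch 15.01 yaw 108.61 roll 0.06 | F s -1.11 lat -0.08 z -1.28 | w 0.0165 g 39.2
```

Request:
{"op": "jog_arm", "data": {"deltas": [[0, 0, 0, -0.07, 0, -0.02, 1], [0, 0, 0, -0.07, 0, -0.02, 1], [0, 0, 0, -0.05, 0, -0.013, 1], [0, 0, 0, 0, 0, 0, 1], [0, 0, 0, 0, 0, 0, 1], [0, 0, 0, 0, 0, 0, 1]]}}

```text
clock: 11.6
tcp_pos: [0.4792, 0.2291, 0.0604]
tcp_rot: [-0.106, 0.578, 0.805, 0.076]
wrist_force: [-0.1, 0.2, -0.7]
width: 0.0163
gripper_force: 39.2
```

```bash
python3 -c "
from h import *
where()"
```

```text
t 11.60 s 8.4 lat 0.6 h 48.9 mm | pitch 15.01 yaw 108.61 roll 0.00 | F s 0.18 lat 0.00 z -0.67 | w 0.0163 g 39.2
```

Request:
{"op": "jog_arm", "data": {"deltas": [[0, 0, 0, -0.024, 0, -0.0065, 1], [0, 0, 0, 0, 0, 0, 1], [0, 0, 0, 0, 0, 0, 1], [0, 0, 0, 0, 0, 0, 1]]}}

```text
clock: 12.0
tcp_pos: [0.4795, 0.2281, 0.0604]
tcp_rot: [-0.106, 0.579, 0.805, 0.076]
wrist_force: [0.1, -0.2, -0.6]
width: 0.016
gripper_force: 39.2
```

```bash
python3 -c "
from h import *
where()"
```

```text
t 12.00 s 7.3 lat 0.6 h 48.9 mm | pitch 15.00 yaw 108.60 roll 0.00 | F s -0.24 lat 0.04 z -0.59 | w 0.0160 g 39.2
```

Request:
{"op": "jog_arm", "data": {"deltas": [[0, 0, 0, -0.024, 0, -0.0065, 1], [0, 0, 0, -0.024, 0, -0.0065, 1], [0, 0, 0, 0, 0, 0, 1], [0, 0, 0, 0, 0, 0, 1], [0, 0, 0, 0, 0, 0, 1]]}}

```text
clock: 12.5
tcp_pos: [0.4801, 0.2262, 0.0604]
tcp_rot: [-0.106, 0.579, 0.805, 0.076]
wrist_force: [0.2, -0.2, -1.0]
width: 0.0162
gripper_force: 39.2
```

```bash
python3 -c "
from h import *
where()"
```

```text
t 12.50 s 5.4 lat 0.6 h 48.9 mm | pitch 15.01 yaw 108.60 roll 0.00 | F s -0.23 lat 0.08 z -1.03 | w 0.0162 g 39.2
```

Request:
{"op": "jog_arm", "data": {"deltas": [[0, 0, 0, -0.024, 0, -0.0065, 1], [0, 0, 0, -0.024, 0, -0.0065, 1], [0, 0, 0, 0, 0, 0, 1], [0, 0, 0, 0, 0, 0, 1], [0, 0, 0, 0, 0, 0, 1]]}}

```text
clock: 13.0
tcp_pos: [0.4805, 0.2248, 0.0604]
tcp_rot: [-0.106, 0.578, 0.805, 0.076]
wrist_force: [-1.2, 2.0, -1.5]
width: 0.016
gripper_force: 39.1
```

```bash
python3 -c "
from h import *
where()"
```

```text
t 13.00 s 3.9 lat 0.5 h 48.9 mm | pitch 15.04 yaw 108.63 roll -0.01 | F s 2.28 lat -0.50 z -1.46 | w 0.0160 g 39.1
```

Request:
{"op": "jog_arm", "data": {"deltas": [[0, 0, 0, -0.024, 0, -0.0065, 1], [0, 0, 0, -0.024, 0, -0.0065, 1], [0, 0, 0, 0, 0, 0, 1], [0, 0, 0, 0, 0, 0, 1], [0, 0, 0, 0, 0, 0, 1]]}}

```text
clock: 13.5
tcp_pos: [0.4813, 0.2228, 0.0604]
tcp_rot: [-0.106, 0.578, 0.805, 0.076]
wrist_force: [-0.2, 4.2, -0.8]
width: 0.0163
gripper_force: 39.1
```

```bash
python3 -c "
from h import *
where()"
```

```text
t 13.50 s 1.7 lat 0.6 h 48.9 mm | pitch 15.03 yaw 108.62 roll -0.00 | F s 4.05 lat 1.12 z -0.77 | w 0.0163 g 39.1
```

Request:
{"op": "jog_arm", "data": {"deltas": [[0, 0, 0, -0.024, 0, -0.0065, 1], [0, 0, 0, -0.024, 0, -0.0065, 1], [0, 0, 0, -0.024, 0, -0.0065, 1], [0, 0, 0, -0.024, 0, -0.0065, 1], [0, 0, 0, -0.024, 0, -0.0065, 1], [0, 0, 0, -0.024, 0, -0.0065, 1], [0, 0, 0, 0, 0, 0, 1], [0, 0, 0, 0, 0, 0, 1], [0, 0, 0, 0, 0, 0, 1]], "squeeze": 50}}

```text
clock: 14.4
tcp_pos: [0.4827, 0.2184, 0.0606]
tcp_rot: [-0.107, 0.578, 0.805, 0.077]
wrist_force: [-2.3, 6.5, 0.0]
width: 0.0156
gripper_force: 51.9
```

```bash
python3 -c "
from h import *
where()"
```

```text
t 14.40 s -2.8 lat 0.5 h 49.1 mm | pitch 15.14 yaw 108.66 roll -0.02 | F s 6.93 lat -0.13 z 0.01 | w 0.0156 g 51.9
```

Request:
{"op": "jog_arm", "data": {"deltas": [[0, 0, 0, -0.024, 0, -0.0065, 1], [0, 0, 0, -0.024, 0, -0.0065, 1], [0, 0, 0, 0, 0, 0, 1], [0, 0, 0, 0, 0, 0, 1], [0, 0, 0, 0, 0, 0, 1]]}}

```text
clock: 14.9
tcp_pos: [0.4831, 0.2171, 0.0607]
tcp_rot: [-0.107, 0.578, 0.805, 0.077]
wrist_force: [-1.7, 8.3, -0.7]
width: 0.0152
gripper_force: 51.8
```

```bash
python3 -c "
from h import *
where()"
```

```text
t 14.90 s -4.2 lat 0.5 h 49.2 mm | pitch 15.18 yaw 108.68 roll -0.03 | F s 8.38 lat 1.06 z -0.67 | w 0.0152 g 51.8
```

Request:
{"op": "jog_arm", "data": {"deltas": [[0, 0, 0, -0.024, 0, -0.0065, 1], [0, 0, 0, -0.024, 0, -0.0065, 1], [0, 0, 0, -0.024, 0, -0.0065, 1], [0, 0, 0, 0, 0, 0, 1], [0, 0, 0, 0, 0, 0, 1], [0, 0, 0, 0, 0, 0, 1]]}}

```text
clock: 15.5
tcp_pos: [0.4837, 0.2151, 0.0607]
tcp_rot: [-0.108, 0.578, 0.806, 0.077]
wrist_force: [-1.8, 9.2, -1.7]
width: 0.0157
gripper_force: 51.8
```

```bash
python3 -c "
from h import *
where()"
```

```text
t 15.50 s -6.2 lat 0.4 h 49.2 mm | pitch 15.24 yaw 108.71 roll -0.05 | F s 9.32 lat 1.27 z -1.71 | w 0.0157 g 51.8
```

```bash
cat > slip.py <<'E'
from h import *
o,r,cen=where(); c=imaging.get_calibration("wrist"); w=imaging.read_camera("wrist"); cv2.imwrite("pics/g3w.png",w[:,:,::-1])
def ring(im):
    s=cv2.cvtColor(np.ascontiguousarray(im),cv2.COLOR_RGB2HSV)[200:260,314:330,1].astype(float).mean(1)
    i=int(np.argmin(s[10:45]))+10; t=110
    a=next(k for k in range(i,0,-1) if s[k]>t); b=next(k for k in range(i,60) if s[k]>t)
    return 200+a+(s[a]-t)/(s[a]-s[a+1]),200+b-1+(t-s[b-1])/(s[b]-s[b-1])
print("ring ref",ring(cv2.imread("pics/g2w.png")[:,:,::-1]),"now",ring(w))
m=mask(w,(5,200,90),(18,255,255)); m[:,:290]=0;m[:,355:]=0;m[260:]=0
for A,q in blobs(m,4): print("orange",A,q)
print("pred lip edge top",proj(c,np.r_[BAY+.028*U,.0405]),"nose",proj(c,cen+r[:,0]*.0325))
E
python3 slip.py
```

```text
t 15.50 s -6.2 lat 0.4 h 49.2 mm | pitch 15.24 yaw 108.71 roll -0.05 | F s 9.32 lat 1.27 z -1.71 | w 0.0157 g 51.8
ring ref (np.float64(222.1499185225421), np.float64(233.62297426120114)) now (np.float64(222.02739726027397), np.float64(233.50069799906933))
orange 485.0 ((320.5, 192.5), (19.0, 29.0), 90.0)
pred lip edge top [[320.65263023 202.06467188]] nose [[321.35069596 210.22210566]]
```

Request:
{"op": "jog_arm", "data": {"deltas": [[0, 0, 0, -0.024, 0, -0.0065, 1], [0, 0, 0, -0.013, 0, 0.048, 1], [0, 0, 0, -0.013, 0, 0.048, 1], [0, 0, 0, -0.013, 0, 0.048, 1], [0, 0, 0, -0.013, 0, 0.048, 1], [0, 0, 0, 0, 0, 0, 1], [0, 0, 0, 0, 0, 0, 1], [0, 0, 0, 0, 0, 0, 1]]}}

```text
clock: 16.35
tcp_pos: [0.4846, 0.2149, 0.0537]
tcp_rot: [-0.108, 0.577, 0.806, 0.078]
wrist_force: [-2.2, 11.0, 3.3]
width: 0.0159
gripper_force: 52.4
```

```bash
python3 slip.py
```

```text
t 16.35 s -6.7 lat 1.2 h 42.2 mm | pitch 15.31 yaw 108.74 roll 0.03 | F s 11.09 lat 1.43 z 3.32 | w 0.0159 g 52.4
ring ref (np.float64(222.1499185225421), np.float64(233.62297426120114)) now (np.float64(221.2892523364486), np.float64(232.675))
orange 526.5 ((319.0, 192.5), (19.0, 30.0), 90.0)
pred lip edge top [[319.15896419 201.92285785]] nose [[321.39597316 210.23561701]]
```

Request:
{"op": "jog_arm", "data": {"deltas": [[0, 0, 0, 0, -0.02, 0, 1], [0, -0.32, 0, -0.001, 0, 0.047, 1], [0, -0.32, 0, -0.001, 0, 0.047, 1], [0, -0.32, 0, -0.001, 0, 0.047, 1], [0, -0.32, 0, -0.001, 0, 0.047, 1], [0, 0, 0, 0, 0, 0, 1], [0, 0, 0, 0, 0, 0, 1], [0, 0, 0, 0, 0, 0, 1]]}}

```text
clock: 17.2
tcp_pos: [0.4841, 0.2162, 0.0464]
tcp_rot: [-0.053, 0.581, 0.811, 0.04]
wrist_force: [-2.9, 10.0, 4.0]
width: 0.0159
gripper_force: 52.8
```

```bash
python3 slip.py
```

```text
t 17.20 s -6.9 lat 1.2 h 34.8 mm | pitch 7.59 yaw 108.75 roll 0.14 | F s 10.39 lat 0.45 z 4.05 | w 0.0159 g 52.8
ring ref (np.float64(222.1499185225421), np.float64(233.62297426120114)) now (np.float64(220.67877269881026), np.float64(232.48986175115206))
orange 657.0 ((318.5, 194.5), (21.0, 33.0), 90.0)
pred lip edge top [[318.95961642 205.48923482]] nose [[321.39942939 210.35895153]]
```

Request:
{"op": "jog_arm", "data": {"deltas": [[0, 0, 0, 0, -0.03, 0, 1], [0, 0, 0, 0, 0, 0, 1], [0, 0, 0, 0, 0, 0, 1]]}}

```text
clock: 17.55
tcp_pos: [0.484, 0.2161, 0.0467]
tcp_rot: [-0.052, 0.581, 0.811, 0.04]
wrist_force: [-1.5, 9.6, 3.8]
width: 0.016
gripper_force: 52.6
```

```bash
python3 slip.py
```

```text
t 17.55 s -7.0 lat 1.1 h 35.1 mm | pitch 7.58 yaw 108.76 roll 0.27 | F s 9.60 lat 1.68 z 3.77 | w 0.0160 g 52.6
ring ref (np.float64(222.1499185225421), np.float64(233.62297426120114)) now (np.float64(221.10098095787652), np.float64(232.56343442973088))
orange 660.5 ((319.5, 194.5), (21.0, 33.0), 90.0)
pred lip edge top [[319.30557046 205.16095453]] nose [[321.38018231 210.28959085]]
```

Request:
{"op": "jog_arm", "data": {"deltas": [[0, -0.32, 0, 0.005, 0, 0.047, 1], [0, -0.32, 0, 0.005, 0, 0.047, 1], [0, 0, 0, 0, 0, 0, 1], [0, 0, 0, 0, 0, 0, 1]]}}

```text
clock: 18.0
tcp_pos: [0.4836, 0.217, 0.0428]
tcp_rot: [-0.025, 0.582, 0.813, 0.021]
wrist_force: [-3.1, 10.2, 5.2]
width: 0.0159
gripper_force: 52.8
```

```bash
python3 slip.py
```

```text
t 18.00 s -6.7 lat 1.0 h 31.3 mm | pitch 3.72 yaw 108.78 roll 0.26 | F s 10.65 lat 0.33 z 5.20 | w 0.0159 g 52.8
ring ref (np.float64(222.1499185225421), np.float64(233.62297426120114)) now (np.float64(220.65493400377122), np.float64(232.49884526558893))
orange 707.0 ((319.5, 199.0), (22.0, 35.0), 90.0)
pred lip edge top [[319.50049639 209.90211012]] nose [[321.36442378 210.34130887]]
```

Request:
{"op": "jog_arm", "data": {"deltas": [[0, -0.32, 0, 0.005, 0, 0.047, 1], [0, -0.3, 0, 0.005, 0, 0.047, 1], [0, 0, 0, 0, 0, 0, 1], [0, 0, 0, 0, 0, 0, 1]]}}

```text
clock: 18.45
tcp_pos: [0.4834, 0.2176, 0.039]
tcp_rot: [0.001, 0.582, 0.813, 0.002]
wrist_force: [-1.4, 10.1, 4.0]
width: 0.0154
gripper_force: 52.9
```

```bash
python3 slip.py
```

```text
t 18.45 s -6.8 lat 1.0 h 27.5 mm | pitch 0.01 yaw 108.76 roll 0.27 | F s 9.97 lat 1.91 z 4.04 | w 0.0154 g 52.9
ring ref (np.float64(222.1499185225421), np.float64(233.62297426120114)) now (np.float64(221.3274374460742), np.float64(232.73826127382614))
orange 726.5 ((319.0, 203.5), (21.0, 36.0), 90.0)
pred lip edge top [[319.36013285 215.70531506]] nose [[321.30674658 210.41040939]]
```

Request:
{"op": "jog_arm", "data": {"deltas": [[0, 0, 0, 0, 0, 0.02, 1], [0, 0, 0, 0, 0, 0.02, 1], [0, 0, 0, 0, 0, 0, 1], [0, 0, 0, 0, 0, 0, 1]]}}

```text
clock: 18.9
tcp_pos: [0.4835, 0.2175, 0.0385]
tcp_rot: [0.001, 0.583, 0.813, 0.002]
wrist_force: [-5.3, 9.0, 14.3]
width: 0.0156
gripper_force: 53.8
```

```bash
python3 slip.py
```

```text
t 18.90 s -7.0 lat 1.1 h 27.0 mm | pitch 0.07 yaw 108.70 roll 0.25 | F s 10.21 lat -2.18 z 14.33 | w 0.0156 g 53.8
ring ref (np.float64(222.1499185225421), np.float64(233.62297426120114)) now (np.float64(221.56554307116104), np.float64(233.31472392638037))
orange 762.5 ((319.0, 203.5), (23.0, 36.0), 90.0)
pred lip edge top [[319.1256641 215.6163594]] nose [[321.31218258 210.42240605]]
```

Request:
{"op": "jog_arm", "data": {"deltas": [[0, 0, 0, 0.025, 0, 0, 1], [0, 0, 0, 0.025, 0, 0, 1], [0, 0, 0, 0.025, 0, 0, 1], [0, 0, 0, 0, 0, 0, 1], [0, 0, 0, 0, 0, 0, 1]]}}

```text
clock: 19.45
tcp_pos: [0.4835, 0.2176, 0.0385]
tcp_rot: [0.002, 0.583, 0.812, 0.001]
wrist_force: [-3.4, 4.2, 14.0]
width: 0.0158
gripper_force: 53.8
```

```bash
python3 slip.py
```

```text
t 19.45 s -6.9 lat 1.1 h 27.0 mm | pitch -0.11 yaw 108.63 roll 0.27 | F s 5.05 lat -1.92 z 13.98 | w 0.0158 g 53.8
ring ref (np.float64(222.1499185225421), np.float64(233.62297426120114)) now (np.float64(221.85354330708662), np.float64(233.4984155726573))
orange 756.0 ((319.0, 204.0), (22.0, 36.0), 90.0)
pred lip edge top [[319.03885052 216.0227147 ]] nose [[321.38709126 210.42712255]]
```

Request:
{"op": "jog_arm", "data": {"deltas": [[0, 0, 0, 0, 0, -0.02, 1], [0, 0, 0, 0.02, 0, -0.005, 1], [0, 0, 0, 0.02, 0, 0, 1], [0, 0, 0, 0, 0, 0, 1], [0, 0, 0, 0, 0, 0, 1]]}}

```text
clock: 20.0
tcp_pos: [0.4828, 0.2197, 0.0386]
tcp_rot: [0.002, 0.583, 0.812, 0.001]
wrist_force: [-1.8, 6.1, 5.4]
width: 0.0157
gripper_force: 53.0
```

```bash
python3 slip.py
```

```text
t 20.00 s -4.7 lat 1.1 h 27.1 mm | pitch -0.10 yaw 108.64 roll 0.28 | F s 6.37 lat 0.25 z 5.45 | w 0.0157 g 53.0
ring ref (np.float64(222.1499185225421), np.float64(233.62297426120114)) now (np.float64(221.0356394129979), np.float64(233.46901338621714))
orange 715.0 ((319.0, 208.5), (21.0, 36.0), 90.0)
pred lip edge top [[319.08361906 220.68030645]] nose [[321.32709044 210.41164415]]
```

Request:
{"op": "jog_arm", "data": {"deltas": [[0, 0, 0, 0.025, 0, 0, 1], [0, 0, 0, 0.025, 0, 0, 1], [0, 0, 0, 0.025, 0, 0, 1], [0, 0, 0, 0, 0, 0, 1], [0, 0, 0, 0, 0, 0, 1]]}}

```text
clock: 20.55
tcp_pos: [0.4822, 0.2216, 0.0386]
tcp_rot: [0.003, 0.584, 0.812, 0.001]
wrist_force: [-1.2, 4.6, 5.6]
width: 0.0155
gripper_force: 53.0
```

```bash
python3 slip.py
```

```text
t 20.55 s -2.7 lat 1.1 h 27.1 mm | pitch -0.16 yaw 108.60 roll 0.29 | F s 4.76 lat 0.39 z 5.56 | w 0.0155 g 53.0
ring ref (np.float64(222.1499185225421), np.float64(233.62297426120114)) now (np.float64(224.48382838283828), np.float64(233.52254641909815))
orange 712.0 ((318.5, 212.5), (21.0, 35.0), 90.0)
pred lip edge top [[319.01269608 224.96619138]] nose [[321.37208279 210.44051099]]
```

Request:
{"op": "jog_arm", "data": {"deltas": [[0, 0, 0, 0.02, 0, 0, 1], [0, 0, 0, 0.02, 0, 0, 1], [0, 0, 0, 0, 0, 0, 1], [0, 0, 0, 0, 0, 0, 1]], "squeeze": 20}}

```text
clock: 21.0
tcp_pos: [0.4819, 0.2226, 0.0386]
tcp_rot: [0.003, 0.584, 0.812, 0.001]
wrist_force: [-1.2, 3.9, 6.0]
width: 0.0153
gripper_force: 53.0
```

```bash
python3 slip.py
```

```text
t 21.00 s -1.7 lat 1.1 h 27.1 mm | pitch -0.20 yaw 108.58 roll 0.29 | F s 4.11 lat 0.07 z 6.02 | w 0.0153 g 53.0
ring ref (np.float64(222.1499185225421), np.float64(233.62297426120114)) now (np.float64(226.4818241903503), np.float64(233.53440069234097))
orange 710.0 ((318.5, 215.0), (22.0, 35.0), 90.0)
pred lip edge top [[318.97089636 227.08375032]] nose [[321.3905836 210.3753912]]
```

Request:
{"op": "jog_arm", "data": {"deltas": [[0, 0, 0, 0, 0, 0, 0.78], [0, 0, 0, 0, 0, 0, 0.74], [0, 0, 0, 0, 0, 0, 0.7], [0, 0, 0, 0, 0, 0, 0.65], [0, 0, 0, 0, 0, 0, 0.6], [0, 0, 0, 0, 0, 0, 0.55], [0, 0, 0, 0, 0, 0, 0.5], [0, 0, 0, 0, 0, 0, 0.5]]}}

```text
clock: 21.85
tcp_pos: [0.4795, 0.2218, 0.037]
tcp_rot: [0.002, 0.584, 0.812, -0.001]
wrist_force: [0.5, 0.3, 0.1]
width: 0.0429
gripper_force: 0.0
```

```bash
python3 slip.py
```

```text
t 21.85 s -1.7 lat -1.5 h 25.5 mm | pitch -0.24 yaw 108.61 roll -0.00 | F s 0.11 lat 0.57 z 0.10 | w 0.0429 g 0.0
ring ref (np.float64(222.1499185225421), np.float64(233.62297426120114)) now (np.float64(227.81891987292622), np.float64(232.22270426608821))
orange 718.5 ((324.0, 216.5), (21.0, 36.0), 90.0)
pred lip edge top [[324.71923627 228.66769771]] nose [[321.36703028 210.44919041]]
```

Request:
{"op": "jog_arm", "data": {"deltas": [[0, 0, 0, 0, 0, -0.1, 0.5], [0, 0, 0, 0, 0, -0.3, 0.5], [0, 0, 0, 0, 0, -0.5, 0.5], [0, 0, 0, 0, 0, -0.7, 0.5], [0, 0, 0, 0, 0, -0.8, 0.5], [0, 0, 0, 0, 0, -0.8, 0.5], [0, 0, 0, 0, 0, -0.3, 0.5], [0, 0, 0, 0, 0, 0, 0.5], [0, 0, 0, 0, 0, 0, 0.5]]}}

```text
clock: 22.8
tcp_pos: [0.4786, 0.2222, 0.1764]
tcp_rot: [0.001, 0.583, 0.812, -0.002]
wrist_force: [-0.1, -0.4, -0.5]
width: 0.0426
gripper_force: 0.0
```

Run:
```python
from h import *
o,r,cen=where(); w=imaging.read_camera("wrist"); s=imaging.read_camera("scene"); cs=imaging.get_calibration("scene")
c=imaging.get_calibration("wrist"); p=proj(c,np.r_[BAY,.03])[0].astype(int); q=proj(cs,np.r_[BAY,.03])[0].astype(int); print(p,q)
a=w[max(0,p[1]-80):p[1]+80,p[0]-60:p[0]+60]; b=s[q[1]-40:q[1]+40,q[0]-45:q[0]+45]
O=np.zeros((500,800,3),np.uint8); A=cv2.resize(a,None,fx=3,fy=3,interpolation=cv2.INTER_CUBIC); B=cv2.resize(b,None,fx=4.7,fy=4.7,interpolation=cv2.INTER_CUBIC)
O[:A.shape[0],:A.shape[1]]=A; O[:B.shape[0],370:370+B.shape[1]]=B; cv2.imwrite("pics/end.png",O[:,:,::-1])
```

```text
t 22.80 s -1.0 lat -2.2 h 164.9 mm | pitch -0.24 yaw 108.61 roll -0.06 | F s -0.37 lat -0.19 z -0.54 | w 0.0426 g 0.0
[324 191] [280 200]
```

View pics/end.png

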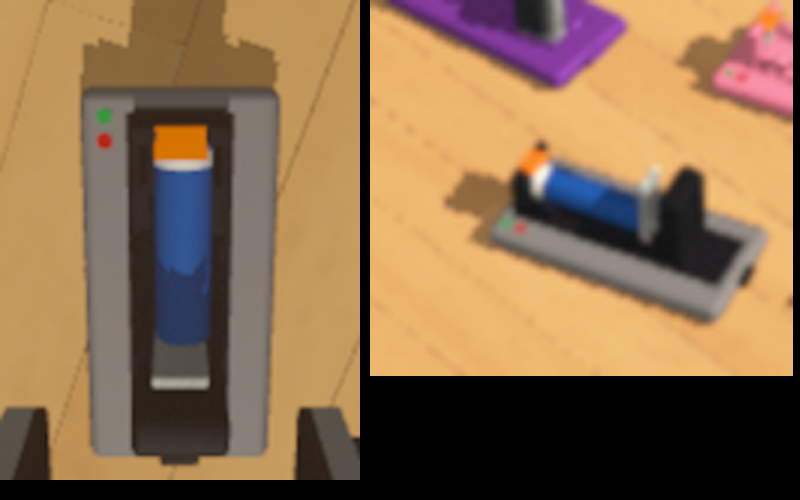

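Run:
```python
from h import *
c=imaging.get_calibration("wrist"); 
for uv,z in(((321,237),.058),((321,164.5),.0405),((321,167),.036),((321,226),.034)):
    P=onz(c,[uv],z)[0]; print(uv,z,"s,lat mm",((P[:2]-BAY)@U*1e3).round(1),((P[:2]-BAY)@V*1e3).round(1))
```

```text
(321, 237) 0.058 s,lat mm -33.1 -3.1
(321, 164.5) 0.0405 s,lat mm 27.7 -3.2
(321, 167) 0.036 s,lat mm 24.5 -3.2
(321, 226) 0.034 s,lat mm -33.0 -3.2
```

The last picture shows the cell lying flat in the bay, with its nose under the orange lip at (181,145). The spring plate measures about 4.5 mm compressed, against 4 mm expected for a seated cell. The gripper is clear, so I'm handing in.

```bash
python3 -c "
from rig import ticket
print(ticket.finish_job())"
```

```text
the job is handed in; nothing more can be done
None
```

The blue cell lies flat in the grey charger with its button end under the orange lip; it has been released, the arm is clear, the garlic, lemon and jar were never approached, and the job was handed in at about 23 s.

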